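Lock the work holder into the turning stand

TASK

Take the holder with the flat-sided grip block out of the rack and fit it in the head of the turning stand: find the slot with its lugs, push it gently in against the spring, and turn it a quarter turn clockwise (seen from above) to the stop, so that it springs up into its catch and stays locked there when you let go. Do not force it: pressing on the stand with more than 60 N, or wrenching against the stop, spoils the head. Leave the other holder and everything else on the bench where it is.

Things in the scene. Friction and masses are not known exactly. Their poses are not given: they have to be found in the camera images.
- holder: The holder to fit, about 0.16 kg, standing in one of the rack's two holes, flange on the rack's top. Origin at the tip (bottom centre) of its round steel stem, z up. Stem 16 mm thick, nose tapered over 6 mm to 9 mm at the tip; wooden flange 52 mm wide, 30 to 36 mm above the origin.
- holder_grip (a point): Middle of the holder's flat-sided wooden grip block, 54 mm above the holder's origin. The block is 44 mm along the holder's x (in line with the lugs), 18 mm thick along y and 36 mm high, standing on the flange.
- holder_lugs (a point): Middle of the holder's steel lug bar, on the stem, 11 mm above the holder's origin: 34 mm over both lugs along the holder's x, 9 mm wide (y), 6 mm high.
- stand: Turning stand, fixed. Origin on its axis at bench level, z up. Grey foot 136 mm wide with a steel tab at its -x side, column, round head 68 mm wide with its flat top face 110 mm up. The head is clamped stiff at an unknown angle: its slot lies within 26 degrees (0.45 rad) either way of the stand's x axis; this angle is not reported: look or feel for it.
- stand_mouth (a point): Centre of the keyhole in the head's top face, 110 mm above the stand's origin: an opening about 18.4 mm wide for the stem, crossed by one slot 37 x 12 mm for the lugs (fits within 5 degrees). While the lugs lie on the face out of line, the holder's origin is 8 mm below this point (102 mm above the stand's origin); in line it drops further. Axes as the stand's, not the slot's.
- stand_spring (a point): Top of the spring pad in the head when free, 97 mm above the stand's origin, where the stem's tip meets it. It gives 0.9 N per mm and bottoms hard after 15 mm (82 mm). The lugs clear the sill under the face, free to turn, when the holder's origin is 86 mm or less above the stand's origin (about 10 N). Left unturned, it pops up to about 95 mm. This point does not move.
- stand_lock (a point): Where the holder's origin is when locked, 90 mm above the stand's origin. Pushed in past the sill, the holder turns only clockwise seen from above, 90 degrees from the slot (up to 6 more), to a hard stop; let up there its lugs rise 4 mm into pockets and it sits at this height. Part turned it sticks at 86 mm. Over 0.5 N m against the stop is too much.
- rack: Wooden rack block, fixed, 75 mm (x) by 190 mm (y) by 40 mm high, origin under its centre; two round holes 40 mm wide at y = -48 and +48 mm, right through.
- spare: The other holder, in the rack's other hole: same stem and flange, but a round knob 30 mm wide and 30 mm high on top instead of the flat-sided block. Leave it. Origin at the tip of its stem.
- bowl: Bystander: white porcelain bowl, 110 mm wide, 55 mm high, origin at the middle of its underside; leave it where it is.
- brush: Bystander: flat lacquer brush 160 mm long, lying on the bench, origin at the middle of its underside; leave it where it is.
- cup: Bystander: red lacquered cup, 72 mm wide, 55 mm high, origin at the middle of its underside; leave it where it is.
- bottle: Bystander: clear bottle with red cap, 60 mm wide, 160 mm high, origin at the middle of its underside; leave it where it is.
- tin: Bystander: steel tin, 66 mm wide, 80 mm high, origin at the middle of its underside; leave it where it is.
- plate: Bystander: red lacquered plate, 180 mm wide, 28 mm high, origin at the middle of its underside; leave it where it is.
- whetstone: Bystander: grey whetstone 180 x 55 x 28 mm, origin at the middle of its underside; leave it where it is.
Not all that is in view belongs to the job. What is shaped like the holder but yellow is not meant.

How it is judged:
On the way, in this order (a step that is already met when the one before it is completed fails the run):
1. the holder is lifted out of the rack (height (world z) of holder above 0.05 m and distance of holder from where it was at the start of the episode above 0.04 m), for 0.1 s.
2. it is pushed into the head against the spring until its lugs pass the sill (z of holder in the frame of stand below 0.087 m and horizontal distance between holder and stand below 0.004 m), for 0.1 s.
At the end, for the whole second after the job is handed in: The holder is locked in the stand's head: its origin 88 to 92 mm above the stand's origin (90 mm when the lugs are in their pockets), within 4 mm of the axis, upright within 0.08 rad, at rest and let go (z of holder in the frame of stand between 0.088 and 0.092 m and horizontal distance between holder and stand below 0.004 m and angle between holder's own z axis and vertical below 0.08 rad and linear speed of holder below 0.01 m/s and angular speed of holder below 0.1 rad/s); the robot touches nothing.
It fails at once if the holder is forced against the stand with more than 60 N (contact force between holder and stand above 60 N).
It fails at once if the robot presses on the stand itself with more than 40 N (contact force between the arm and stand above 40 N).
It fails at once if the other holder or a bystander is displaced by more than 20 mm (distance of any of spare, bowl, brush, cup, bottle, tin, plate, whetstone from where it was at the start of the episode above 0.02 m).
It also fails if it takes over 72 s, if anything falls off the work surface, if the arm or the gripper's body presses on something with over 40 N, if the wrist force passes 120 N, or if a joint passes its speed limit or range.

ROBOT

A 7-joint arm with a two-finger parallel gripper is mounted at the origin on the work surface. World frame = base frame: x ahead of the robot, y to its left, z up, the work surface at z = 0. Lengths are in m, angles in rad, forces in N, time in s.
With the tool pointing down it reaches from about 0.4 to 0.75 m from the base axis. Payload 19.5 kg.
Tool frame: the origin (TCP) lies at the very end of the fingers, on their centre line; the grasp point (between the pads) lies arm.grasp_offset behind it (arm.grasp_offset is the distance from the TCP to the grasp point, in m); z points along the fingers, y is the line along which they close (so a half turn about z gives the same grasp; the last joint's range is limited). The gripper opens to 85 mm and grips with 20 to 120 N. Pads are 22 mm wide; open, the fingers measure 114 mm over their backs; the gripper's body (76 mm by 85 mm) begins 54 mm behind the grasp point. The pads swing forward as they close: fully open they stand 13 mm farther back than shut.
Start: joints at [1.166, 0.707, -0.028, 1.485, 0.022, 0.951, -0.075], TCP at [0.204, -0.538, 0.231] pointing down, gripper open.
Joint ranges: [-2.71, 2.71], [-0.32, 2.16], [-1.57, 1.52], [0, 2.45], [-1.46, 4.6], [0, 2.02], [-2.83, 2.83]. Speed limits (rad/s): [1.89, 1.89, 2.57, 2.57, 3.01, 3.01, 3.01].

INTERFACE

Orientations are given as a rotation vector (axis times angle).
In Python, from workcell import get_obs, eyes, sign_off, nets, arm gives the robot as it stands.
- The arm moves only by the tool move_arm, never from a script. Its arguments are lists of equal length, an entry for each row: "slide": the shift along the world's x, y, z as a fraction of full scale, a list of three; "spin": the turn about the world's z as a fraction of full scale. A call has 1 to 10 rows; each row is the pose to reach, as a shift and turn from the pose commanded when the call began; what a row does not reach only later rows make up. Full scale, the value 1, is 8 cm for a shift and 90 degrees for a turn. A row lasts 1/10 s, in which the tool goes at most 50 mm and 8.59 degrees, less where a joint would pass 70% of its speed; a pose out of reach is approached as far as the arm can. A call with a number of a shift or a turn outside -1 to 1 is refused whole. A call with a gripper value outside its range is refused whole. "grip" is the opening, from 0 (shut) to 1 (fully open), set as the call begins (left out, the last holds). The fingers move at their own pace and stop on an object; "force" is the grip in N (left out, the last holds). Time passes only in rows, so rows that repeat a pose let the fingers close. It gives the time, the measured TCP pose, the force, the opening and the grip force at its end, in the units of the state.
- get_obs(): the state, without advancing time (a new reading comes with each control period).
- eyes.grab_frame(name): name is "side" or "top"; returns the picture (420x560x3 uint8, red, green, blue); there is no depth.
- eyes.camera_model(name): a dict with "fx", "fy", "cx", "cy" (pixels), "view" (4x4, takes a point from world to camera coordinates). Camera axes: x right, y down, z forward; pixel columns grow to the right and rows downward; lengths in m; the calibration is good to about 2 mm. A picture is of the moment at which its call begins. camera_model takes no time and is no camera call.
- sign_off(): hands the job in; it is judged then, once.
Trained networks look in the newest picture that a camera, given by its name, has taken for a name from the list of things; names that differ only in an ending like _2 or _b are one class to them, and where a whole thing is asked for, a point or a joint stands for the part that bears it (a point fixed in the world has none). Each returns a list of dicts, best first, with "score" (0 to 1); they miss things now and then, are a little off and sometimes report something else, mostly with a low value. They report only what shows in the picture. A call takes as long as a camera call. They do not tell look-alikes from the thing itself.
- nets.look_for(camera, target): "extent" ([centre column, centre row, width, height] in pixels, round what is visible of it).
- nets.silhouettes(camera, target): "mask" (420x560 bool, what is visible of it) and "extent" ([centre column, centre row, width, height] in pixels, round what is visible of it).
The state is a dict: "clock": time; "q": joint angles; "dq": joint speeds; "joint_torque": joint torques, N m; "eef_pos": TCP position; "tcp_rot": TCP orientation; "ft_force": force on the tool from outside, world axes, zero at the start; "moment": the same for the moment, N m; "finger_gap": finger opening in m; "finger_force": force on a finger pad.
Only numpy, scipy, OpenCV 4.12 (cv2) and the standard library are available. Lean on these libraries where they do the work, as an engineer would, in place of code of your own. Each camera call takes 0.05 s, during which the arm holds its last target. There are 200 camera calls.

## Working session

There is one attempt and no reset: what is moved stays moved. The work goes in short steps, Python scripts to look and compute and a tool call to move; the robot and the scene stay as the last step left them, time stands still between calls to the robot, and variables do not carry over. Pictures are saved under pics/ and viewed, at most 10 in all, crops included, and the job is handed in when it is done.

Besides the shell and the picture viewer there is one more tool, called after "Emit:" as name(argument=value, ...) on one line, values as JSON. move_arm: Moves the arm, as the interface text tells. Shift numbers are shares of 8 cm and turn numbers shares of 90 degrees, none past 1 either way. Its arguments: {"type":"object","properties":{"slide":{"type":"array","items":{"type":"array","items":{"type":"number","minimum":-1,"maximum":1}}},"spin":{"type":"array","items":{"type":"number","minimum":-1,"maximum":1}},"grip":{"type":"number"},"force":{"type":"number"}},"required":["slide","spin"]}

```bash
mkdir -p pics; cat > h.py <<'E'
import numpy as np, cv2
from workcell import get_obs, eyes, sign_off, nets, arm
def save(cam,name):
    im=eyes.grab_frame(cam); cv2.imwrite(f'pics/{name}.png',im[:,:,::-1]); return im
def ray(cam,u,v):
    m=eyes.camera_model(cam); T=np.array(m['view']); R=T[:3,:3]; c=-R.T@T[:3,3]
    d=R.T@np.array([(u-m['cx'])/m['fx'],(v-m['cy'])/m['fy'],1]); return c,d
def atz(cam,u,v,z):
    c,d=ray(cam,u,v); return c+d*(z-c[2])/d[2]
def proj(cam,p):
    m=eyes.camera_model(cam); T=np.array(m['view']); q=T[:3,:3]@np.array(p)+T[:3,3]
    return np.array([m['fx']*q[0]/q[2]+m['cx'],m['fy']*q[1]/q[2]+m['cy']])
E
python3 - <<'E'
from h import *
np.set_printoptions(precision=4,suppress=True)
a=save('top','t0');b=save('side','s0')
for c in('top','side'):
    print(c,ray(c,280,210), eyes.camera_model(c)['fx'])
    for n in('holder','stand','rack','spare','holder_grip','stand_mouth'):
        try: print(c,n,[(np.round(d['extent']),round(d['score'],2)) for d in nets.look_for(c,n)][:4])
        except Exception as e: print(n,e)
print(get_obs(),arm.grasp_offset)
E
```

```text
top (array([0.3451, 0.0048, 1.6097]), array([ 0.1714, -0.0271, -0.9852])) 494.2014787864472
top holder [(array([199., 240.,  20.,  14.]), 0.73), (array([190., 268.,   8.,  18.]), 0.55), (array([167., 241.,  14.,  18.]), 0.49)]
top stand [(array([345., 256.,  36.,  54.]), 0.94)]
top rack [(array([216., 239.,  63.,  27.]), 0.7), (array([282., 156.,  35.,  35.]), 0.19)]
top spare [(array([230., 241.,  17.,  17.]), 0.71), (array([345., 258.,  38.,  50.]), 0.36)]
top holder_grip [(array([190., 270.,  19.,  12.]), 0.79), (array([283., 157.,  33.,  35.]), 0.69), (array([166., 239.,  16.,  13.]), 0.67), (array([199., 239.,  16.,  18.]), 0.63)]
top stand_mouth [(array([348., 257.,  45.,  52.]), 0.82)]
side (array([0.4037, 0.8598, 0.756 ]), array([ 0.1834, -0.7946, -0.5789])) 409.9519651918338
side holder [(array([288., 335.,  24.,  27.]), 0.97), (array([297., 295.,  17.,  22.]), 0.96), (array([336., 314.,  23.,  34.]), 0.82)]
side stand [(array([335., 189.,  55.,  47.]), 0.82)]
side rack [(array([297., 294.,  46.,  73.]), 0.75), (array([221., 263.,  23.,  27.]), 0.49)]
side spare [(array([302., 266.,  22.,  23.]), 0.76)]
side holder_grip [(array([337., 313.,  22.,  31.]), 0.82), (array([296., 294.,  21.,  28.]), 0.77), (array([288., 336.,  20.,  30.]), 0.63)]
side stand_mouth [(array([334., 191.,  48.,  48.]), 0.9)]
{'clock': 0.7, 'q': array([ 1.1663,  0.7065, -0.0276,  1.4846,  0.022 ,  0.9509, -0.0755]), 'dq': array([-0.0017,  0.0017,  0.0004,  0.002 ,  0.0005,  0.0005, -0.0017]), 'joint_torque': array([  0.001 , -88.2875,   1.2344, -23.6364,   0.0171,   0.0019,
         0.0001]), 'eef_pos': array([ 0.204 , -0.5376,  0.2313]), 'tcp_rot': array([-3.09  , -0.5667,  0.0001]), 'ft_force': array([ 0.2878, -1.0432, -0.2157]), 'moment': array([-0.0298,  0.0341, -0.0366]), 'finger_force': 0.0, 'finger_gap': 0.08542702077306344} 0.0187
```

```bash
python3 - <<'E'
import cv2
t=cv2.imread('pics/t0.png');s=cv2.imread('pics/s0.png')
a=cv2.resize(t[140:300,140:400],(800,492),interpolation=cv2.INTER_CUBIC)
cv2.imwrite('pics/t0c.png',a)
a=cv2.resize(s[150:360,200:400],(571,600),interpolation=cv2.INTER_CUBIC)
cv2.imwrite('pics/s0c.png',a)
E
```

```text
(no output)
```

View pics/t0c.png

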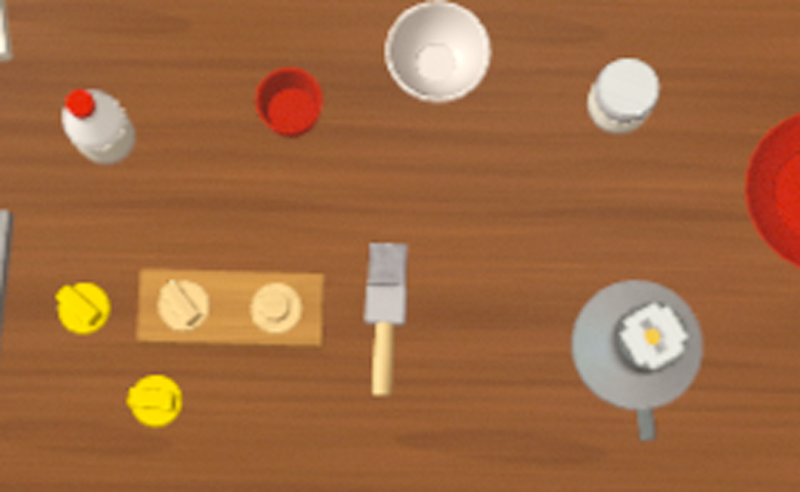

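View pics/s0c.png

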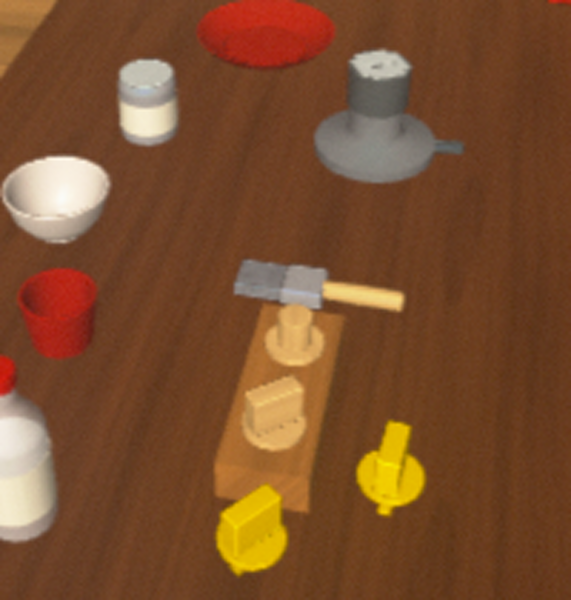

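The top view shows the wooden flat-grip holder at about px (199.5, 239), the spare at (230, 239), and the stand head at (352, 249). The side view agrees. I'll enlarge the holder and the head.

```bash
python3 - <<'E'
from h import *
np.set_printoptions(precision=4,suppress=True)
ims=[eyes.grab_frame('top').astype(float) for _ in range(6)]
im=np.mean(ims,0).astype(np.uint8)[:,:,::-1]
cv2.imwrite('pics/avg.png',im)
a=cv2.resize(im[225:255,182:217],(400,343),interpolation=cv2.INTER_CUBIC)
b=cv2.resize(im[235:265,337:372],(400,343),interpolation=cv2.INTER_CUBIC)
cv2.imwrite('pics/z.png',np.hstack([a,b]))
for n,u,v,z in(('rackcorner',185,228,.04),('',245,230,.04),('',184,251.5,.04),('',245,252,.04),('holdertop',200,239,.082),('flange',199.5,239,.046),('spare',229.8,239.8,.046),('headtop',352,249.5,.11),('foot',347,252,.01),('tab',350,281,.005)):
    print(n,atz('top',u,v,z))
E
```

```text
rackcorner [0.5529 0.2647 0.04  ]
 [0.5507 0.0724 0.04  ]
 [0.4777 0.2641 0.04  ]
 [0.4804 0.0704 0.04  ]
holdertop [0.514  0.2095 0.082 ]
flange [0.5179 0.2159 0.046 ]
spare [0.5175 0.1195 0.046 ]
headtop [ 0.4892 -0.2573  0.11  ]
foot [ 0.4903 -0.2585  0.01  ]
tab [ 0.3977 -0.2684  0.005 ]
```

View pics/z.png

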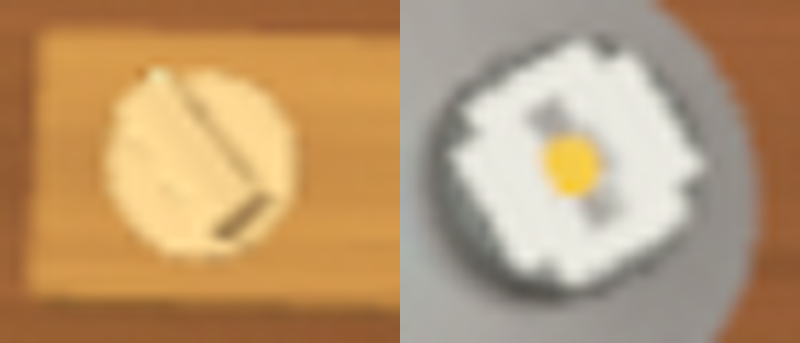

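The slot in the head runs up-left to down-right, about 32° in world, with its centre at px (352, 249.4). The grip block is at about 36°. I'll work out the angles and start moving.

```bash
python3 - <<'E'
from h import *
np.set_printoptions(precision=4,suppress=True)
A=lambda x,y:(182+x/11.43-.5+.04,225+y/11.43-.5)
B=lambda x,y:(337+(x-400)/11.43-.5,235+y/11.43-.5)
def ang(p,q,z):
    a=atz('top',*p,z);b=atz('top',*q,z);d=a-b;return np.degrees(np.arctan2(d[1],d[0])),(a+b)/2,np.linalg.norm(d)
print(ang(B(545,115),B(603,208),.11));print(atz('top',*B(572,165),.097))
print(ang(A(180,85),A(255,185),.082),ang(A(215,235),A(268,197),.082),atz('top',*A(201,165),.046))
E
```

```text
(np.float64(31.9370699789955), array([ 0.4918, -0.2565,  0.11  ]), np.float64(0.028782734436573823))
[ 0.4921 -0.2582  0.097 ]
(np.float64(38.81236481561952), array([0.5224, 0.2081, 0.082 ]), np.float64(0.03447052766868936)) (np.float64(127.43772699677986), array([0.5005, 0.2006, 0.082 ]), np.float64(0.017515861198635723)) [0.5181 0.2171 0.046 ]
```

Emit:
move_arm(slide=[[0.35, 0.35, 0], [0.7, 0.7, 0], [1, 1, 0]], spin=[0.05, 0.1, 0.17], grip=0.65)

```text
clock: 1.3
eef_pos: [0.2854, -0.4561, 0.2313]
tcp_rot: [-2.985, -0.979, -0.001]
ft_force: [1.4, -0.6, 0.5]
finger_gap: 0.0557
finger_force: 0.0
```

Emit:
move_arm(slide=[[0.35, 0.35, 0], [0.7, 0.7, 0], [1, 1, 0]], spin=[0, 0, 0])

```text
clock: 1.6
eef_pos: [0.3654, -0.376, 0.2314]
tcp_rot: [-2.987, -0.974, -0.001]
ft_force: [0.2, -0.5, 0.6]
finger_gap: 0.0555
finger_force: 0.0
```

Emit:
move_arm(slide=[[0.35, 0.35, 0], [0.7, 0.7, 0], [1, 1, 0]], spin=[0, 0, 0])

```text
clock: 1.9
eef_pos: [0.4454, -0.2958, 0.2313]
tcp_rot: [-2.987, -0.974, -0.001]
ft_force: [0.3, -0.2, -0.3]
finger_gap: 0.0555
finger_force: 0.0
```

Emit:
move_arm(slide=[[0.3, 0.35, 0], [0.6, 0.7, 0], [0.9, 1, 0]], spin=[0, 0, 0])

```text
clock: 2.2
eef_pos: [0.517, -0.2159, 0.2314]
tcp_rot: [-2.987, -0.974, -0.0]
ft_force: [0.2, -0.2, 0.5]
finger_gap: 0.0555
finger_force: 0.0
```

Emit:
move_arm(slide=[[0, 0.5, 0], [0, 1, 0]], spin=[0, 0])

```text
clock: 2.4
eef_pos: [0.5162, -0.1361, 0.231]
tcp_rot: [-2.987, -0.973, 0.0]
ft_force: [0.5, 0.5, 0.3]
finger_gap: 0.0557
finger_force: 0.0
```

Emit:
move_arm(slide=[[0, 0.5, 0], [0, 1, 0]], spin=[0, 0])

```text
clock: 2.6
eef_pos: [0.5159, -0.056, 0.2313]
tcp_rot: [-2.987, -0.973, -0.0]
ft_force: [0.4, 0.8, 0.1]
finger_gap: 0.0555
finger_force: 0.0
```

Emit:
move_arm(slide=[[0, 0.5, 0], [0, 1, 0]], spin=[0, 0])

```text
clock: 2.8
eef_pos: [0.5159, 0.0241, 0.2314]
tcp_rot: [-2.987, -0.973, -0.0]
ft_force: [0.8, 0.5, -0.2]
finger_gap: 0.0557
finger_force: 0.0
```

Emit:
move_arm(slide=[[0, 0.5, 0], [0, 1, 0]], spin=[0, 0])

```text
clock: 3.0
eef_pos: [0.5159, 0.1041, 0.2314]
tcp_rot: [-2.987, -0.973, -0.0]
ft_force: [0.7, 0.4, -0.2]
finger_gap: 0.0557
finger_force: 0.0
```

Emit:
move_arm(slide=[[0, 0.5, -0.1], [0.02, 1, -0.2]], spin=[0.01, 0.02])

```text
clock: 3.2
eef_pos: [0.5175, 0.1842, 0.2153]
tcp_rot: [-2.971, -1.021, -0.001]
ft_force: [1.3, -0.5, -0.5]
finger_gap: 0.0553
finger_force: 0.0
```

Emit:
move_arm(slide=[[0, 0.4, -0.3], [0, 0.4, -0.7], [0, 0.4, -1], [0, 0.4, -1]], spin=[0, 0, 0, 0])

```text
clock: 3.6
eef_pos: [0.5165, 0.2142, 0.1329]
tcp_rot: [2.971, 1.02, -0.007]
ft_force: [0.2, -1.1, 1.4]
finger_gap: 0.056
finger_force: 0.0
```

```bash
python3 - <<'E'
from h import *
save('top','t1');save('side','s1')
t=cv2.imread('pics/t1.png');s=cv2.imread('pics/s1.png')
a=cv2.resize(t[210:270,170:240],(400,343),interpolation=cv2.INTER_CUBIC)
b=cv2.resize(s[250:320,260:340],(400,350),interpolation=cv2.INTER_CUBIC)[:343]
cv2.imwrite('pics/z1.png',np.hstack([a,b]))
o=get_obs();print(o['eef_pos'],o['q'])
E
```

```text
[0.51790672 0.21439036 0.13597388] [-0.45878111  0.81281521  0.01800863  1.65364137 -0.02099901  0.6751259
 -1.33982144]
```

View pics/z1.png

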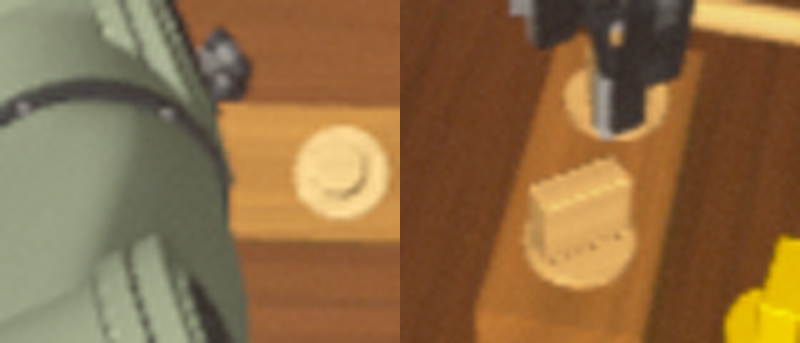

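The side crop shows the block top centre at about px (296, 287) with the fingers above it. I'll check that position.

```bash
python3 - <<'E'
from h import *
P=lambda x,y:(260+(x-400)/5-.4,250+y/5-.4)
c=[P(532,190),P(612,160),P(632,178),P(548,207)]
w=np.array([atz('side',*p,.082) for p in c]);print(w.round(4),w.mean(0))
for a,b in((0,1),(3,2)):
    d=w[b]-w[a];print(np.degrees(np.arctan2(d[1],d[0])))
print(proj('side',[.5175,.2165,.082]),atz('side',*P(580,243),.046))
E
```

```text
[[0.5386 0.2252 0.082 ]
 [0.5069 0.1993 0.082 ]
 [0.4961 0.2085 0.082 ]
 [0.5295 0.2338 0.082 ]] [0.51778058 0.21669677 0.082     ]
-140.75105403919562
-142.8644053655032
[295.99174826 286.27615334] [0.51746868 0.2191334  0.046     ]
```

Emit:
move_arm(slide=[[0, 0.03, -0.3], [0, 0.03, -0.6], [0, 0.03, -0.9], [0, 0.03, -1], [0, 0.03, -1]], spin=[0, 0, 0, 0, 0])

```text
clock: 4.2
eef_pos: [0.5179, 0.2168, 0.0558]
tcp_rot: [-2.972, -1.019, -0.0]
ft_force: [-0.2, -0.2, 0.5]
finger_gap: 0.0555
finger_force: 0.0
```

Emit:
move_arm(slide=[[0, 0, -0.06], [0, 0, -0.06]], spin=[0, 0])

```text
clock: 4.4
eef_pos: [0.518, 0.217, 0.0512]
tcp_rot: [-2.971, -1.02, -0.002]
ft_force: [-0.5, -0.6, 0.1]
finger_gap: 0.0557
finger_force: 0.0
```

Emit:
move_arm(slide=[[0, 0, 0], [0, 0, 0], [0, 0, 0], [0, 0, 0], [0, 0, 0], [0, 0, 0]], spin=[0, 0, 0, 0, 0, 0], grip=0, force=50)

```text
clock: 5.0
eef_pos: [0.5178, 0.2169, 0.051]
tcp_rot: [-2.971, -1.02, -0.001]
ft_force: [-0.5, 0.1, 7.6]
finger_gap: 0.0176
finger_force: 49.1
```

Emit:
move_arm(slide=[[0, 0, 0.2], [0, 0, 0.5], [0, 0, 0.8], [0, 0, 1], [0, 0, 1]], spin=[0, 0, 0, 0, 0])

```text
clock: 5.5
eef_pos: [0.5184, 0.2171, 0.1324]
tcp_rot: [-2.971, -1.02, -0.005]
ft_force: [0.7, 0.2, -2.1]
finger_gap: 0.0174
finger_force: 48.8
```

Emit:
move_arm(slide=[[0, 0, 0.3], [0, 0, 0.7], [0, 0, 1], [0, 0, 1]], spin=[0, 0, 0, 0])

```text
clock: 5.9
eef_pos: [0.5184, 0.2172, 0.2123]
tcp_rot: [-2.971, -1.02, -0.005]
ft_force: [0.0, 0.1, -2.1]
finger_gap: 0.0175
finger_force: 48.8
```

Emit:
move_arm(slide=[[-0.03, -0.3, 0], [-0.06, -0.7, 0], [-0.1, -1, 0]], spin=[-0.02, -0.05, -0.08])

```text
clock: 6.2
eef_pos: [0.5091, 0.135, 0.2091]
tcp_rot: [3.03, 0.827, -0.003]
ft_force: [0.6, 0.2, -1.2]
finger_gap: 0.0172
finger_force: 48.8
```

Emit:
move_arm(slide=[[0, -0.5, 0], [-0.05, -1, 0]], spin=[0, 0])

```text
clock: 6.4
eef_pos: [0.5052, 0.0557, 0.2091]
tcp_rot: [-3.029, -0.832, 0.002]
ft_force: [0.9, -0.4, -1.6]
finger_gap: 0.0172
finger_force: 48.8
```

Emit:
move_arm(slide=[[0, -0.5, 0], [-0.05, -1, 0]], spin=[0, 0])

```text
clock: 6.6
eef_pos: [0.5012, -0.0247, 0.2092]
tcp_rot: [-3.029, -0.831, 0.002]
ft_force: [0.4, 0.2, -1.3]
finger_gap: 0.0171
finger_force: 48.8
```

Emit:
move_arm(slide=[[0, -0.5, 0], [-0.05, -1, 0]], spin=[0, 0])

```text
clock: 6.8
eef_pos: [0.4972, -0.1046, 0.2092]
tcp_rot: [-3.029, -0.831, 0.002]
ft_force: [1.1, -0.6, -1.5]
finger_gap: 0.0173
finger_force: 48.8
```

```bash
python3 - <<'E'
from h import *
S=np.mean([eyes.grab_frame('side').astype(float) for _ in range(4)],0).astype(np.uint8)[:,:,::-1]
cv2.imwrite('pics/s2.png',S)
a=cv2.resize(S[155:215,295:375],(800,600),interpolation=cv2.INTER_CUBIC)
cv2.imwrite('pics/z2.png',a)
o=get_obs();print(o['eef_pos'],o['q'])
for p in ([.492,-.258,.11],[.492+.034,-.258,.11],[.492-.034,-.258,.11],[.492,-.258+.034,.11],[.492,-.258-.034,.11]): print(((proj('side',p)+.5-[295,155])*10).round())
t=np.radians(32)
for k in(-1,1): print('slot',((proj('side',[.492+k*.0185*np.cos(t),-.258+k*.0185*np.sin(t),.11])+.5-[295,155])*10).round())
E
```

```text
[ 0.4972035  -0.1034814   0.20939473] [ 0.14571556  0.6382739  -0.00576331  1.75653878  0.00448096  0.74836133
 -0.89893972]
[382. 178.]
[273. 167.]
[492. 189.]
[369. 233.]
[394. 125.]
slot [436. 167.]
slot [327. 189.]
```

View pics/z2.png

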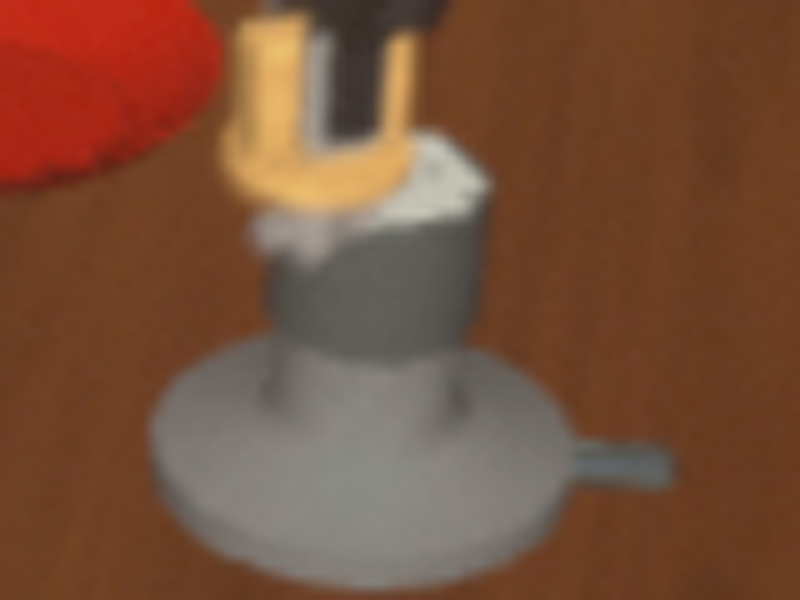

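The head's face is centred at about crop (380, 178), which matches the projected (0.492, -0.258). The held holder with its lugs shows in front of it. Next I'll move above the mouth.

Emit:
move_arm(slide=[[0, -0.5, 0], [-0.03, -1, 0]], spin=[0, 0])

```text
clock: 7.2
eef_pos: [0.4958, -0.182, 0.2098]
tcp_rot: [-3.027, -0.837, 0.0]
ft_force: [0.2, -0.5, -1.3]
finger_gap: 0.0171
finger_force: 49.0
```

Emit:
move_arm(slide=[[-0.02, -0.4, 0], [-0.04, -0.8, 0], [-0.04, -0.93, -0.2], [-0.04, -0.93, -0.4], [-0.04, -0.93, -0.6], [-0.04, -0.93, -0.6]], spin=[0, 0, 0, 0, 0, 0])

```text
clock: 7.8
eef_pos: [0.4918, -0.2558, 0.1603]
tcp_rot: [-3.026, -0.833, 0.004]
ft_force: [0.6, -0.0, -1.6]
finger_gap: 0.0171
finger_force: 49.1
```

```bash
python3 - <<'E'
from h import *
S=np.mean([eyes.grab_frame('side').astype(float) for _ in range(4)],0).astype(np.uint8)[:,:,::-1]
a=cv2.resize(S[150:195,305:365],(800,600),interpolation=cv2.INTER_CUBIC)
cv2.imwrite('pics/z3.png',a)
o=get_obs();p=o['eef_pos'];print(p,o['tcp_rot'],o['ft_force'])
k=lambda q:((proj('side',q)+.5-[305,150])*13.33).round()
print('tip',k([p[0],p[1],p[2]-.041]),'stem at lug',k([p[0],p[1],p[2]-.03]),'flange',k([p[0],p[1],p[2]-.011]))
t=np.radians(32)
for s in(-1,1): print('lug',k([p[0]+s*.017*np.cos(t),p[1]+s*.017*np.sin(t),p[2]-.03]),'block top',k([p[0]+s*.022*np.cos(t),p[1]+s*.022*np.sin(t),p[2]+.031]))
E
```

```text
[ 0.4925724  -0.25711675  0.16309674] [3.02894017e+00 8.32383263e-01 1.13296165e-03] [ 0.34161275 -0.16704489 -1.31918459]
tip [376. 260.] stem at lug [379. 219.] flange [384. 146.]
lug [446. 206.] block top [485. -36.]
lug [312. 231.] block top [307.  -4.]
```

View pics/z3.png

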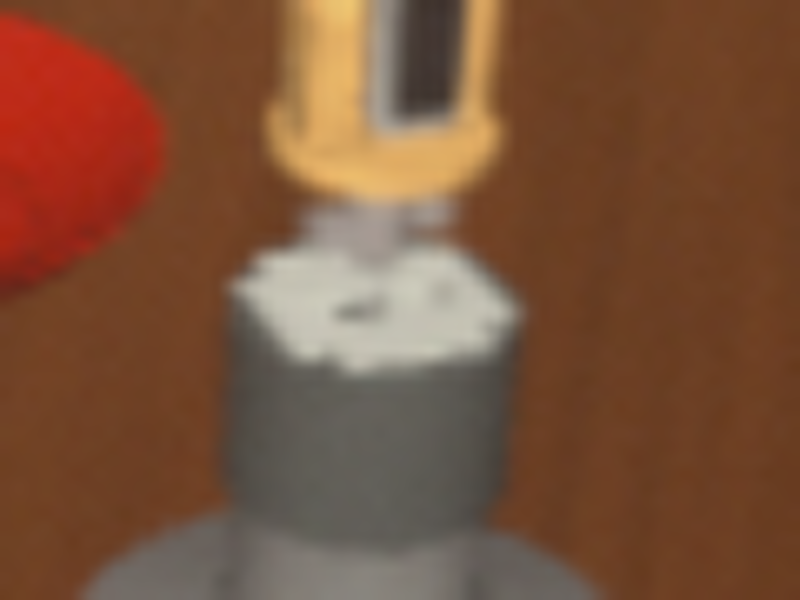

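Holder and slot line up: flange centre at crop 385 against the head at 376, and slot end (445, 290) against a predicted (448, 289). I'll descend gently.

Emit:
move_arm(slide=[[0, 0, -0.07], [0, 0, -0.12], [0, 0, -0.17], [0, 0, -0.2], [0, 0, -0.2]], spin=[0, 0, 0, 0, 0])

```text
clock: 8.5
eef_pos: [0.4919, -0.2575, 0.1461]
tcp_rot: [-3.029, -0.831, 0.001]
ft_force: [0.4, 0.8, -1.7]
finger_gap: 0.0172
finger_force: 49.1
```

Emit:
move_arm(slide=[[0, 0, -0.02], [0, 0, -0.04], [0, 0, -0.04]], spin=[0, 0, 0])

```text
clock: 8.8
eef_pos: [0.492, -0.2575, 0.1431]
tcp_rot: [-3.029, -0.831, 0.0]
ft_force: [-0.2, 0.1, -1.3]
finger_gap: 0.0175
finger_force: 49.1
```

Emit:
move_arm(slide=[[0, 0, -0.015], [0, 0, -0.03], [0, 0, -0.03]], spin=[0, 0, 0])

```text
clock: 9.1
eef_pos: [0.492, -0.2575, 0.1407]
tcp_rot: [-3.029, -0.831, 0.0]
ft_force: [-0.4, 0.2, -1.6]
finger_gap: 0.0172
finger_force: 49.1
```

Emit:
move_arm(slide=[[0, 0, -0.015], [0, 0, -0.03], [0, 0, -0.03]], spin=[0, 0, 0])

```text
clock: 9.4
eef_pos: [0.492, -0.2575, 0.1383]
tcp_rot: [-3.029, -0.831, 0.0]
ft_force: [0.2, -1.0, -1.5]
finger_gap: 0.0171
finger_force: 49.1
```

Emit:
move_arm(slide=[[0, 0, -0.02], [0, 0, -0.04], [0, 0, -0.04]], spin=[0, 0, 0])

```text
clock: 9.7
eef_pos: [0.4921, -0.2576, 0.1351]
tcp_rot: [-3.03, -0.831, 0.0]
ft_force: [-0.1, 0.3, 0.2]
finger_gap: 0.0174
finger_force: 49.4
```

Emit:
move_arm(slide=[[0, 0, -0.02], [0, 0, -0.04], [0, 0, -0.04]], spin=[0, 0, 0])

```text
clock: 10.0
eef_pos: [0.4921, -0.2576, 0.132]
tcp_rot: [-3.03, -0.831, -0.0]
ft_force: [-0.5, -0.9, 3.6]
finger_gap: 0.0176
finger_force: 49.8
```

Emit:
move_arm(slide=[[0, 0, -0.02], [0, 0, -0.04], [0, 0, -0.06], [0, 0, -0.08], [0, 0, -0.085], [0, 0, -0.085]], spin=[0, 0, 0, 0, 0, 0])

```text
clock: 10.6
eef_pos: [0.4922, -0.2576, 0.1255]
tcp_rot: [3.029, 0.831, 0.0]
ft_force: [-1.5, 0.5, 9.7]
finger_gap: 0.0174
finger_force: 50.6
```

Past the sill. Now I'll turn clockwise.

Emit:
move_arm(slide=[[0, 0, 0], [0, 0, 0], [0, 0, 0], [0, 0, 0]], spin=[-0.04, -0.08, -0.12, -0.12])

```text
clock: 11.0
eef_pos: [0.4922, -0.2575, 0.1255]
tcp_rot: [3.095, 0.539, 0.001]
ft_force: [-1.8, 1.2, 9.0]
finger_gap: 0.0175
finger_force: 50.6
```

```bash
python3 -c "
from h import *
o=get_obs();print(o['eef_pos'],o['tcp_rot'],o['ft_force'],o['moment'])"
```

```text
[ 0.49221663 -0.25754498  0.12554498] [3.09474915e+00 5.38867389e-01 5.34923741e-04] [-1.82462193  1.16850407  9.04366666] [0.20371485 0.42386996 0.01769829]
```

Emit:
move_arm(slide=[[0, 0, 0], [0, 0, 0], [0, 0, 0], [0, 0, 0], [0, 0, 0], [0, 0, 0], [0, 0, 0], [0, 0, 0], [0, 0, 0], [0, 0, 0]], spin=[-0.06, -0.12, -0.18, -0.24, -0.3, -0.36, -0.42, -0.48, -0.5, -0.5])

```text
clock: 12.0
eef_pos: [0.4922, -0.2573, 0.1255]
tcp_rot: [-3.066, 0.684, -0.0]
ft_force: [-1.7, 2.7, 9.6]
finger_gap: 0.0172
finger_force: 50.7
```

```bash
python3 -c "
from h import *
o=get_obs();print(o['eef_pos'],o['tcp_rot'],o['ft_force'],o['moment'])"
```

```text
[ 0.49220964 -0.25725992  0.12546525] [-3.06583028e+00  6.84484299e-01 -3.02560036e-04] [-1.73237182  2.66379112  9.60509691] [0.61466139 0.34949505 0.05980083]
```

Emit:
move_arm(slide=[[0, 0, 0], [0, 0, 0], [0, 0, 0], [0, 0, 0], [0, 0, 0], [0, 0, 0]], spin=[-0.06, -0.12, -0.18, -0.24, -0.29, -0.29])

```text
clock: 12.6
eef_pos: [0.4923, -0.2571, 0.1255]
tcp_rot: [-2.831, 1.361, -0.0]
ft_force: [-0.9, 3.1, 9.2]
finger_gap: 0.017
finger_force: 50.8
```

```bash
python3 -c "
from h import *
o=get_obs();print(o['eef_pos'],o['tcp_rot'],o['ft_force'],o['moment'],2*np.degrees(np.arctan(o['tcp_rot'][1]/o['tcp_rot'][0])))"
```

```text
[ 0.49230412 -0.25714722  0.12546808] [-2.83083801e+00  1.36123172e+00 -3.41230128e-04] [-0.9431931   3.14422071  9.22496728] [ 0.87602243  0.29598527 -0.00745077] -51.36191385344414
```

Emit:
move_arm(slide=[[0, 0, 0], [0, 0, 0], [0, 0, 0], [0, 0, 0]], spin=[-0.02, -0.04, -0.06, -0.06])

```text
clock: 13.0
eef_pos: [0.4923, -0.2571, 0.1255]
tcp_rot: [-2.765, 1.49, -0.0]
ft_force: [-1.2, 3.2, 8.8]
finger_gap: 0.0173
finger_force: 50.7
```

```bash
python3 -c "
from h import *
o=get_obs();print(o['ft_force'],o['moment'],2*np.degrees(np.arctan(o['tcp_rot'][1]/o['tcp_rot'][0])))"
```

```text
[-1.19583443  3.15760258  8.75053698] [0.96123053 0.20395547 0.02441561] -56.65583575928506
```

Turned 87°. Creeping on towards the stop.

Emit:
move_arm(slide=[[0, 0, 0], [0, 0, 0], [0, 0, 0]], spin=[-0.015, -0.03, -0.03])

```text
clock: 13.3
eef_pos: [0.4923, -0.2571, 0.1255]
tcp_rot: [-2.729, 1.555, -0.0]
ft_force: [-0.9, 3.7, 9.3]
finger_gap: 0.0172
finger_force: 50.7
```

```bash
python3 -c "
from h import *
o=get_obs();print(o['ft_force'],o['moment'],2*np.degrees(np.arctan(o['tcp_rot'][1]/o['tcp_rot'][0])))"
```

```text
[-0.89418808  3.69635188  9.32855575] [0.87884958 0.22277389 0.0416099 ] -59.338268972299176
```

Emit:
move_arm(slide=[[0, 0, 0], [0, 0, 0], [0, 0, 0]], spin=[-0.01, -0.02, -0.02])

```text
clock: 13.6
eef_pos: [0.4924, -0.2571, 0.1255]
tcp_rot: [-2.704, 1.597, -0.0]
ft_force: [-0.3, 3.1, 9.8]
finger_gap: 0.0171
finger_force: 50.7
```

```bash
python3 -c "
from h import *
o=get_obs();print(o['ft_force'],o['moment'],2*np.degrees(np.arctan(o['tcp_rot'][1]/o['tcp_rot'][0])))"
```

```text
[-0.3405126   3.14976123  9.76216261] [0.86306525 0.12932019 0.02982397] -61.12307014032814
```

Emit:
move_arm(slide=[[0, 0, 0], [0, 0, 0], [0, 0, 0]], spin=[-0.01, -0.02, -0.02])

```text
clock: 13.9
eef_pos: [0.4924, -0.2571, 0.1255]
tcp_rot: [-2.679, 1.639, -0.001]
ft_force: [-0.8, 4.1, 9.4]
finger_gap: 0.0174
finger_force: 50.7
```

```bash
python3 -c "
from h import *
o=get_obs();print(o['ft_force'],o['moment'],2*np.degrees(np.arctan(o['tcp_rot'][1]/o['tcp_rot'][0])))"
```

```text
[-0.75923695  4.13435839  9.35003149] [0.90767277 0.06731353 0.01795812] -62.916722328611314
```

Emit:
move_arm(slide=[[0, 0, 0], [0, 0, 0], [0, 0, 0]], spin=[-0.01, -0.015, -0.015])

```text
clock: 14.2
eef_pos: [0.4924, -0.2571, 0.1255]
tcp_rot: [-2.66, 1.67, -0.001]
ft_force: [-0.7, 3.5, 8.5]
finger_gap: 0.0173
finger_force: 50.7
```

```bash
python3 -c "
from h import *
o=get_obs();print(o['ft_force'],o['moment'],2*np.degrees(np.arctan(o['tcp_rot'][1]/o['tcp_rot'][0])))"
```

```text
[-0.7421853   3.45418356  8.4516672 ] [0.92904295 0.06566033 0.10436375] -64.24937942828359
```

Moment is rising slightly (0.10 N m), so it is nearly at the stop. I'll let it up gently and see whether it rises.

Emit:
move_arm(slide=[[0, 0, 0.012], [0, 0, 0.025], [0, 0, 0.025]], spin=[0, 0, 0])

```text
clock: 14.5
eef_pos: [0.4924, -0.2571, 0.1274]
tcp_rot: [-2.66, 1.67, -0.0]
ft_force: [-0.4, 4.5, 6.9]
finger_gap: 0.0172
finger_force: 50.2
```

Emit:
move_arm(slide=[[0, 0, 0.012], [0, 0, 0.02], [0, 0, 0.02]], spin=[0, 0, 0])

```text
clock: 14.8
eef_pos: [0.4923, -0.2572, 0.129]
tcp_rot: [-2.66, 1.67, -0.0]
ft_force: [0.6, 3.2, 5.8]
finger_gap: 0.0175
finger_force: 50.1
```

It has risen past 86 mm with only spring force, so the lugs are in the pockets. Easing up, then releasing.

Emit:
move_arm(slide=[[0, 0, 0.01], [0, 0, 0.01]], spin=[0, 0])

```text
clock: 15.0
eef_pos: [0.4923, -0.2572, 0.1297]
tcp_rot: [-2.66, 1.67, -0.0]
ft_force: [2.8, 4.5, 5.2]
finger_gap: 0.0174
finger_force: 49.9
```

Emit:
move_arm(slide=[[0, 0, 0], [0, 0, 0], [0, 0, 0], [0, 0, 0], [0, 0, 0]], spin=[0, 0, 0, 0, 0], grip=0.6)

```text
clock: 15.5
eef_pos: [0.492, -0.2577, 0.1296]
tcp_rot: [2.66, -1.671, 0.0]
ft_force: [0.0, -0.5, -0.3]
finger_gap: 0.0513
finger_force: 0.0
```

Emit:
move_arm(slide=[[0, 0, 0.2], [0, 0, 0.5], [0, 0, 0.8], [0, 0, 1], [0, 0, 1]], spin=[0, 0, 0, 0, 0])

```text
clock: 16.0
eef_pos: [0.4926, -0.258, 0.2114]
tcp_rot: [-2.66, 1.671, -0.005]
ft_force: [-0.4, -0.3, -0.6]
finger_gap: 0.0513
finger_force: 0.0
```

Emit:
move_arm(slide=[[0, -0.3, 0.2], [0, -0.7, 0.3], [0, -1, 0.3], [0, -1, 0.3]], spin=[0, 0, 0, 0])

```text
clock: 16.4
eef_pos: [0.4909, -0.3405, 0.2329]
tcp_rot: [2.656, -1.675, -0.0]
ft_force: [0.3, 0.8, -0.5]
finger_gap: 0.0512
finger_force: 0.0
```

```bash
python3 - <<'E'
from h import *
S=np.mean([eyes.grab_frame('side').astype(float) for _ in range(4)],0).astype(np.uint8)[:,:,::-1]
a=cv2.resize(S[140:200,295:375],(800,600),interpolation=cv2.INTER_CUBIC)
cv2.imwrite('pics/z4.png',a)
k=lambda q:((proj('side',q)+.5-[295,140])*10).round()
for z in(.086,.09,.095):
    t=np.radians(-64)
    print(z,'flange front edge',k([.492,-.258+.026,z+.030]),'blocktop ends',[k([.492+s*.022*np.cos(t),-.258+s*.022*np.sin(t),z+.072]) for s in(-1,1)])
E
```

```text
0.086 flange front edge [373. 353.] blocktop ends [array([416., 225.]), array([368., 158.])]
0.09 flange front edge [374. 342.] blocktop ends [array([417., 213.]), array([368., 146.])]
0.095 flange front edge [375. 327.] blocktop ends [array([418., 198.]), array([369., 132.])]
```

View pics/z4.png

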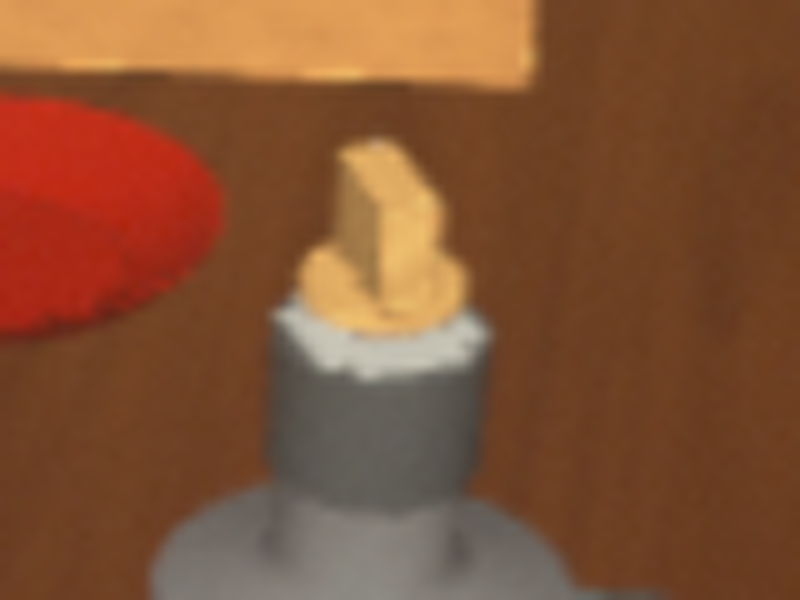

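The picture shows the holder standing upright in the head, released and a quarter turn from the slot. Its block-top centre is at crop (390, 175), against a predicted (392, 180) for 90 mm, and the gripper is clear.

```bash
python3 -c "
from workcell import sign_off
print(sign_off())"
```

```text
the job is handed in; nothing more can be done
None
```

The holder is fitted in the turning stand's head and looks locked: it stayed up at about 90 mm (judged from the last picture) after I let go. I handed the job in with the gripper clear, but `sign_off()` returned no verdict.

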